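# Fit the shade and raise the telescoping lamp

### The arm

A 7-joint arm with a two-finger parallel gripper is mounted at the origin on the work surface. World frame = base frame: x ahead of the robot, y to its left, z up, the work surface at z = 0. Lengths are in mm, angles in rad, forces in N, time in s.
With the tool pointing down it reaches from about 425 to 875 mm from the base axis. Payload 4.7 kg.
Tool frame: the origin (TCP) lies on the front face of the gripper's body, between the roots of the fingers; the fingertips stand 73 mm ahead of it and the grasp point (between the pads) lies 54 mm ahead of it (robot.tips_ahead is the distance from the TCP to the fingertips, in mm); z points along the fingers, y is the direction in which the jaws open and shut (so a half turn about z gives the same grasp; the last joint's range is limited). The gripper opens to 85 mm and grips with 20 to 120 N. Pads are 22 mm wide; open, the fingers measure 114 mm over their backs; the gripper's body (76 mm by 85 mm) begins 54 mm behind the grasp point. The pads swing forward as they close: fully open they stand 13 mm farther back than shut.
Start: joints at [1.361, 0.321, -0.07, 1.45, 0.023, 1.371, -0.057], TCP at [144.238, -633.808, 303.949] pointing down, gripper open.
Joint ranges: [-2.86, 2.86], [-0.3, 2.09], [-1.38, 1.24], [0.06, 2.45], [-1.56, 4.7], [0.09, 2.05], [-2.69, 2.69]. Speed limits (rad/s): [2.57, 2.57, 3.14, 3.14, 3.14, 3.14, 3.14].

### API

Orientations are given as a unit quaternion [w, x, y, z].
In Python, from workcell import robot, command_gripper, optics, job gives the robot as it stands. Calls block until the motion is done:
- robot.move_ptp(position, orientation): joint-space move of the TCP to a pose.
- robot.servo_line(position, frame=None, velocity=150, force_limit=None): straight line of the TCP; frame=None keeps the orientation; velocity is the mean speed in mm/s. With force_limit (N) it stops when the force on the tool has changed by that much, and returns True; else False.
- robot.movej(angles): joint-space move.
- command_gripper(opening): finger opening in mm; the grip force is fixed at half the most; returns when the fingers have stopped.
- robot.dwell(seconds).
- robot.solve_ik(position, orientation): joint angles nearest the present ones, or None.
- optics.grab_frame(name): name is "side" or "top"; returns a dict with "pixels" (384x512x3 uint8, red, green, blue), "camera_matrix" (3x3 intrinsics, pixels), "k1" (the pictures are not rectified: a ray, as slopes to the right and down, at radius r is drawn at 1 + k1 r^2 times it, then the intrinsics apply), "R" (3x3) and "t" (3): a world point X has camera coordinates R X + t. Camera axes: x right, y down, z forward; pixel columns grow to the right and rows downward; lengths in mm; the calibration is good to about 2 mm. A picture is of the moment at which its call begins. There is no depth.
A pose or a line that the arm cannot do raises robot.PlanningError and nothing moves.
- job.sign_off(): hands the job in, once; it reports no verdict.
Readings, each from a call of its own:
- robot.get_clock(): time.
- robot.get_joint_positions(): joint angles.
- robot.get_qd(): joint speeds.
- robot.get_joint_torque(): joint torques, N m.
- robot.get_tcp_pos(): TCP position.
- robot.get_ee_rot(): TCP orientation.
- robot.get_ft_force(): force on the tool from outside, world axes, zero at the start.
- robot.get_torque(): the same for the moment, N m.
- robot.get_width(): finger opening in mm.
Only numpy, scipy, OpenCV 4.12 (cv2) and the standard library are available. Lean on these libraries where they do the work, as an engineer would, in place of code of your own. Each camera call takes 0.05 s, during which the arm holds its last target. There are 200 camera calls.

### The job

Put the loose white shade, mouth down, over the bulb of the telescoping lamp so that it sits fully down on the lamp's round plate, and let go of it. Then squeeze the release button in the lamp's upright handle and, keeping it squeezed, pull the handle up past the first stop to the second, where the lamp is fully extended. Finish while still holding it there with the button squeezed (it sinks if let go), and leave the controller, the thumb grips and the display cube where they are.

Things in the scene. Friction and masses are not known exactly. Their poses are not given: they have to be found in the camera images.
- lamp: Fixed telescoping lamp on a round white charging pad (140 mm across) on the glass shelf (top z = 0.04), left or right, yaw within 1 rad of 0. Origin: underside of the pad on the mast's axis, z up. Head: a round plate 60 mm across (top 115 mm above the origin when stowed), on it a white bulb 34 mm across, 28 mm high; an arm to the lamp's +y bears a black upright handle. Nothing on it turns.
- lamp_seat (a point): Centre of the top face of the lamp's plate, on the mast's axis: the middle of the shade's rim comes here when seated. Rises with the head. Axes parallel to the lamp's.
- lamp_handle (a point): Grip point in the black handle, 62 mm along the lamp's +y from the mast, 34 mm above the plate. Axes as the lamp's. Handle: 20 mm thick in x, 22 in y, top 21 mm above this point. Its +x face bears the grey button, 18 wide, 38 high, 5.5 mm proud; pinch along the lamp's x from above to push it in (then 21.5 mm over both). A seated shade stands 27 mm away, its top 11 mm above this point.
- lamp_button (a joint): Release button, m: 0 out, 0.004 fully in; spring, 3 N to start and 6 N fully in. Out, it latches the stowed mast; fully in, the head can be raised. It springs back out when let go.
- lamp_head (a joint): Upper mast section, m: 0 stowed, 0.06 fully out. It slides easily (upward pull about 4 N) and comes out first; its end is the first stop. It sinks back under its own weight if let go.
- lamp_mid (a joint): Middle mast section, m: 0 stowed, 0.06 fully out. Stiffer (upward pull about 9 N), it follows once the upper section is at the first stop; its end is the second stop, a firm one. Both out: the head has risen 120 mm.
- shade: Loose shade: plain white plastic cylinder 48 mm across, 45 mm high, closed on top, open below (inside 40 mm across, 40 mm deep, walls 4 mm), 40 to 85 g. Stands mouth down on the glass shelf (z = 0.04), on the other side from the lamp. Origin: middle of its open lower rim; z up. Seated, its rim rests on the lamp's plate, the bulb inside with 3 mm play all round.
- controller: Purple game controller, 145 x 75 x 45 mm, loose, far middle of the shelf; to be left alone. Origin: middle of its underside.
- thumb_grips: Set of six black silicone thumb grips on a clear card, 50 x 75 x 14 mm, loose, far left of the shelf; to be left alone. Origin: middle of its underside.
- display_cube: Clear acrylic display cube, 60 mm, with a small brass figure, loose, far right of the shelf; to be left alone. Origin: middle of its underside.

How it is judged:
By the outcome, as a careful person would: the job done as asked, in the order asked, and still so for the second after the job is handed in, while the arm keeps its last pose, push and grip.
It also fails if it takes over 56 s, if anything falls off the work surface, if the arm or the gripper's body presses on something with over 40 N, if the wrist force passes 120 N, or if a joint passes its speed limit or range.

## Working session

There is one attempt and no reset: what is moved stays moved. The work goes in short steps, each a Python script; the robot and the scene stay as the last script left them, time stands still between calls to the robot, and variables do not carry over. Pictures are saved under pics/ and viewed, about 8 in all and at most 12, crops included, and the job is handed in when it is done.

```bash
mkdir -p pics; ls; python3 - <<'E'
from workcell import robot, optics
import cv2,numpy as np
for n in("side","top"):
    f=optics.grab_frame(n)
    cv2.imwrite(f"pics/{n}0.png",f["pixels"][:,:,::-1])
    np.savez(f"pics/{n}0.npz",**f)
    print(n,f["camera_matrix"].round(1).tolist(),f["k1"],np.round(-f["R"].T@f["t"]),f["R"].round(3).tolist())
print(robot.get_ee_rot(),robot.get_width(),robot.get_clock())
E
```

```text
pics
side [[450.8, 0.0, 258.2], [0.0, 450.8, 193.8], [0.0, 0.0, 1.0]] -0.0729757850020178 [548. 757. 820.] [[-0.997, -0.069, -0.02], [-0.029, 0.648, -0.761], [0.065, -0.759, -0.648]]
top [[461.2, 0.0, 254.8], [0.0, 461.2, 187.6], [0.0, 0.0, 1.0]] -0.14874332993700892 [ 422.    0. 1028.] [[0.001, -1.0, -0.001], [-0.968, -0.001, -0.251], [0.251, 0.001, -0.968]]
[-8.46339112e-04  9.93743341e-01  1.11684524e-01 -1.49473534e-04] 85.44504490481103 0.1
```

View pics/side0.png

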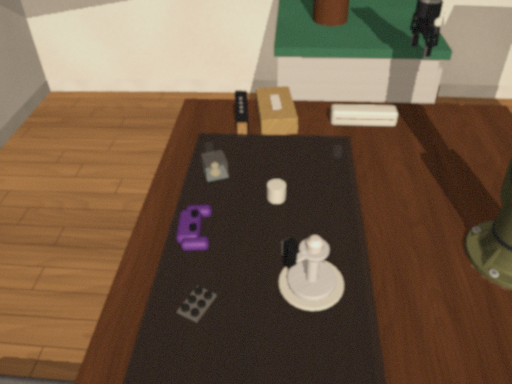

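View pics/top0.png

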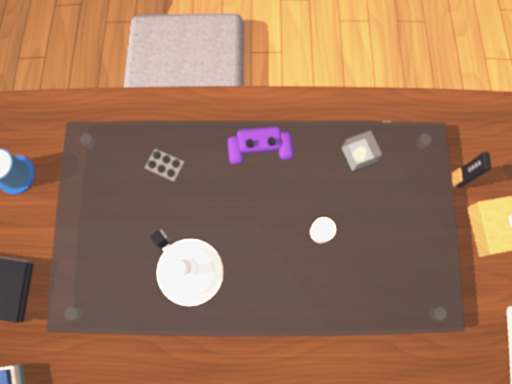

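The lamp is on the left: pad at top (190,272) and side (311,285), with its black handle at top (160,238). The shade is on the right, at top (323,230) and side (277,191). Next I'll zoom in and segment.

```bash
cat > h.py <<'E'
import numpy as np, cv2
from workcell import robot, optics, command_gripper, job
def undist(f,uv):
    K=f["camera_matrix"]; uv=np.atleast_2d(uv).astype(float)
    d=(uv-K[:2,2])/[K[0,0],K[1,1]]; u=d.copy()
    for _ in range(20): u=d/(1+f["k1"]*(u**2).sum(1,keepdims=True))
    return u
def rays(f,uv):
    u=undist(f,uv); return -f["R"].T@f["t"], np.c_[u,np.ones(len(u))]@f["R"]
def onz(f,uv,z):
    c,d=rays(f,uv); return c+d*((z-c[2])/d[:,2:])
def tri(f1,p1,f2,p2):
    A=[];b=[]
    for f,p in((f1,p1),(f2,p2)):
        c,d=rays(f,p); d=d[0]/np.linalg.norm(d[0]); P=np.eye(3)-np.outer(d,d); A.append(P); b.append(P@c)
    A=np.vstack(A);b=np.hstack(b); x=np.linalg.lstsq(A,b,rcond=None)[0]
    return x, np.linalg.norm(A@x-b)
def proj(f,X):
    c=np.atleast_2d(X)@f["R"].T+f["t"]; u=c[:,:2]/c[:,2:]; u=u*(1+f["k1"]*(u**2).sum(1,keepdims=True))
    return u*f["camera_matrix"][0,0]+f["camera_matrix"][:2,2]
def quat(a):  # tool down, tool y axis at world angle a
    from scipy.spatial.transform import Rotation as R
    y=np.array([np.cos(a),np.sin(a),0]); z=np.array([0,0,-1.]); x=np.cross(y,z)
    q=R.from_matrix(np.c_[x,y,z]).as_quat(); return q[[3,0,1,2]]
E
python3 - <<'E'
from h import *
T=dict(np.load("pics/top0.npz"));S=dict(np.load("pics/side0.npz"))
for n,f,box in(("top",T,(130,210,350,320)),("side",S,(240,170,360,320))):
    m=np.zeros((384,512),np.uint8);x0,y0,x1,y1=box
    m[y0:y1,x0:x1]=(f["pixels"].min(2)>110)[y0:y1,x0:x1]
    cs,_=cv2.findContours(m,cv2.RETR_EXTERNAL,cv2.CHAIN_APPROX_NONE)
    for c in cs:
        if cv2.contourArea(c)>50: print(n,cv2.contourArea(c),cv2.boundingRect(c),cv2.fitEllipse(c),
           onz(f,cv2.fitEllipse(c)[0],85).round(1),onz(f,cv2.fitEllipse(c)[0],48).round(1))
a=cv2.resize(T["pixels"][220:315,140:240],None,fx=4,fy=4,interpolation=cv2.INTER_CUBIC)
b=cv2.resize(S["pixels"][220:315,265:360],None,fx=4,fy=4,interpolation=cv2.INTER_CUBIC)
o=np.hstack([a,b]); o=np.clip((o/255.)**1.3*255,0,255).astype(np.uint8)
cv2.imwrite("pics/crop1.png",o[:,:,::-1]);print(o.shape)
E
```

```text
top 3607.0 (156, 238, 68, 69) ((189.2947998046875, 271.803466796875), (67.43704986572266, 68.18424224853516), 15.05472183227539) [[489.6 134.   85. ]] [[492.3 139.3  48. ]]
top 544.0 (309, 216, 28, 28) ((322.4622497558594, 229.76644897460938), (24.847509384155273, 28.042593002319336), 48.63241195678711) [[ 576.5 -139.1   85. ]] [[ 582.5 -144.6   48. ]]
side 3185.0 (279, 235, 65, 76) ((311.7104187011719, 277.5039978027344), (60.43349075317383, 72.78561401367188), 3.208427667617798) [[493.4 158.   85. ]] [[490.7 127.8  48. ]]
side 377.5 (267, 179, 19, 25) ((276.21685791015625, 190.73345947265625), (18.8144588470459, 26.034576416015625), 178.1724090576172) [[ 577.3 -117.1   85. ]] [[ 578.8 -161.1   48. ]]
(380, 780, 3)
```

View pics/crop1.png

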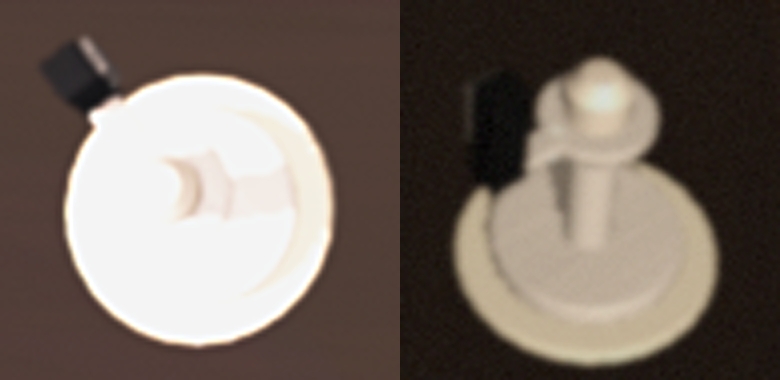

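The crop shows pad, plate and bulb. The bulb is at side (315,243.7), the plate centre at about (314.9,251), and the dark handle with its grey button on the up-right face at top (157,236).

```bash
python3 - <<'E'
from h import *
T=dict(np.load("pics/top0.npz"));S=dict(np.load("pics/side0.npz"))
print("bulb",onz(S,(315,243.7),169).round(1),"plate",onz(S,(314.9,251),155).round(1))
# pad outline bottom arc in side view, outline of pad top view
m=(T["pixels"].min(2)>110).astype(np.uint8);m[:210]=0;m[320:]=0;m[:,:130]=0;m[:,260:]=0
c=max(cv2.findContours(m,0,cv2.CHAIN_APPROX_NONE)[0],key=len)[:,0]
c=c[(c[:,1]>270)|(c[:,0]>200)]
for z in(45,52):
    P=onz(T,c,z)[:,:2];A=np.c_[2*P,np.ones(len(P))];s=np.linalg.lstsq(A,(P**2).sum(1),rcond=None)[0];print("padcirc",z,s[:2].round(1),np.sqrt(s[2]+s[:2]@s[:2]).round(1))
m=(S["pixels"].min(2)>70).astype(np.uint8);m[:170]=0;m[320:]=0;m[:,:265]=0;m[:,360:]=0
c=max(cv2.findContours(m,0,cv2.CHAIN_APPROX_NONE)[0],key=len)[:,0];c=c[c[:,1]>285]
for z in(40,45):
    P=onz(S,c,z)[:,:2];A=np.c_[2*P,np.ones(len(P))];s=np.linalg.lstsq(A,(P**2).sum(1),rcond=None)[0];print("padcirc side",z,s[:2].round(1),np.sqrt(s[2]+s[:2]@s[:2]).round(1))
# handle
for n,f,b in(("T",T,(145,222,172,252)),("S",S,(275,232,300,272))):
    g=f["pixels"].astype(int).max(2);x0,y0,x1,y1=b
    bg=np.median(f["pixels"][200:215,200:260].max(2));
    mm=np.zeros(g.shape,np.uint8);mm[y0:y1,x0:x1]=(g<(45 if n=="T" else 13))[y0:y1,x0:x1]
    cs=max(cv2.findContours(mm,0,cv2.CHAIN_APPROX_NONE)[0],key=cv2.contourArea)
    M=cv2.moments(mm,True);ce=(M["m10"]/M["m00"],M["m01"]/M["m00"]);print(n,bg,mm.sum(),ce,cv2.boundingRect(cs),cv2.minAreaRect(cs));
    globals()[n+"h"]=ce
hx=tri(T,Th,S,Sh);print("handle",hx)
# shade
sh=tri(T,(322.46,229.77),S,(276.2,190.7));print("shade",sh)
print(onz(T,(322.46,229.77),75),onz(S,(276.2,190.7),62))
E
```

```text
bulb [[491.5 141.5 169. ]] plate [[491. 148. 155.]]
padcirc 45 [493.1 139.7] 71.7
padcirc 52 [492.5 138.7] 71.2
padcirc side 40 [492.2 138.2] 70.4
padcirc side 45 [492.5 142.1] 69.9
T 107.0 28 (162.78571428571428, 243.10714285714286) (159, 240, 8, 7) ((162.576904296875, 243.1153564453125), (3.6055514812469482, 7.488452911376953), 56.3099365234375)
S 50.0 2 (287.0, 251.0) (287, 252, 1, 1) ((287.0, 252.0), (0.0, 0.0), 0.0)
handle (array([540.9275865 , 171.8273596 , 176.93954501]), np.float64(7.481049754591728))
shade (array([ 579.03172181, -142.078302  ,   64.33060253]), np.float64(1.1621687478284812))
[[ 578.10648371 -140.61827416   75.        ]] [[ 578.31636295 -144.58345245   62.        ]]
```

```bash
python3 - <<'E'
from h import *
T=dict(np.load("pics/top0.npz"));S=dict(np.load("pics/side0.npz"))
m=np.array([492.3,139.5])
print(T["pixels"][222:252,146:174].max(2)[::3,::2])
for name,f,px,z,l in(("Tcorner-+",T,(150.5,236),210,(-10,73)),("Tcorner++",T,(160,229.2),210,(12,73)),):
    P=onz(f,px,z)[0,:2]-m; print(name,P.round(1),np.hypot(*P),np.hypot(*l),"yaw",np.arctan2(P[1],P[0])-np.arctan2(l[1],l[0]))
P=onz(S,(289.3,252.5),180)[0,:2]-m;print("side ctr",P,np.arctan2(-P[0],P[1]))
for yaw in(-.4,-.5,-.6,-.7,-.8,-.9):
    c,s=np.cos(yaw),np.sin(yaw)
    C=[np.r_[m+[c*x-s*y,s*x+c*y],210] for x,y in((-10,73),(10,73),(10,51),(-10,51))]
    print(yaw,proj(T,C).round(0).tolist(),proj(S,C).round(0).tolist())
o=[]
for f,b in((T,(140,220)),(S,(270,232))):
    g=f["pixels"][b[1]:b[1]+40,b[0]:b[0]+40].astype(float)
    g=np.clip(g*(2.2 if f is T else 5),0,255).astype(np.uint8);o.append(cv2.resize(g,None,fx=10,fy=10,interpolation=cv2.INTER_CUBIC))
cv2.imwrite("pics/crop2.png",np.hstack(o)[:,:,::-1])
E
```

```text
[[106 107 106 106 105 106 106 106 107 107 106 107 107 107]
 [105 106 106 106 104 106 106 106 105 106 106 106 106 105]
 [107 107 107 107 106 106 105 111 108 106 106 106 106 106]
 [108 107 106 108  99  81  67 139 174 111 107 108 108 108]
 [107 107 100  85  70  68  66  65 138 168 112 106 108 108]
 [106 104  84  68  68  68  68  67  62 136 146 104 106 107]
 [106 106 103  86  69  69  70  67  57  43  58 107 106 106]
 [105 106 106 104  85  70  58  46  42  42  44  96 108 163]
 [106 106 106 106 107  96  70  43  48 116 228 249 248 250]
 [107 105 106 107 105 107 106  96 207 255 248 248 248 247]]
Tcorner-+ [51.6 49.1] 71.23009967100644 73.68174807915459 yaw -0.9455961973466076
Tcorner++ [64.1 32.4] 71.80014693113327 73.97972695272672 yaw -0.9397853134883571
side ctr [49.41676233 37.58161878] -0.9206068238788926
-0.4 [[138.0, 254.0], [142.0, 244.0], [153.0, 248.0], [148.0, 259.0]] [[306.0, 256.0], [296.0, 252.0], [301.0, 244.0], [311.0, 248.0]]
-0.5 [[139.0, 250.0], [145.0, 240.0], [155.0, 246.0], [149.0, 256.0]] [[302.0, 255.0], [293.0, 250.0], [298.0, 243.0], [308.0, 247.0]]
-0.6 [[141.0, 246.0], [147.0, 237.0], [157.0, 244.0], [150.0, 253.0]] [[299.0, 253.0], [290.0, 248.0], [296.0, 241.0], [305.0, 246.0]]
-0.7 [[143.0, 243.0], [150.0, 234.0], [159.0, 242.0], [152.0, 251.0]] [[295.0, 252.0], [287.0, 246.0], [295.0, 240.0], [303.0, 245.0]]
-0.8 [[145.0, 239.0], [154.0, 232.0], [162.0, 241.0], [153.0, 248.0]] [[292.0, 250.0], [284.0, 244.0], [293.0, 238.0], [300.0, 244.0]]
-0.9 [[148.0, 236.0], [157.0, 230.0], [164.0, 239.0], [155.0, 246.0]] [[289.0, 248.0], [282.0, 241.0], [292.0, 236.0], [298.0, 243.0]]
```

View pics/crop2.png

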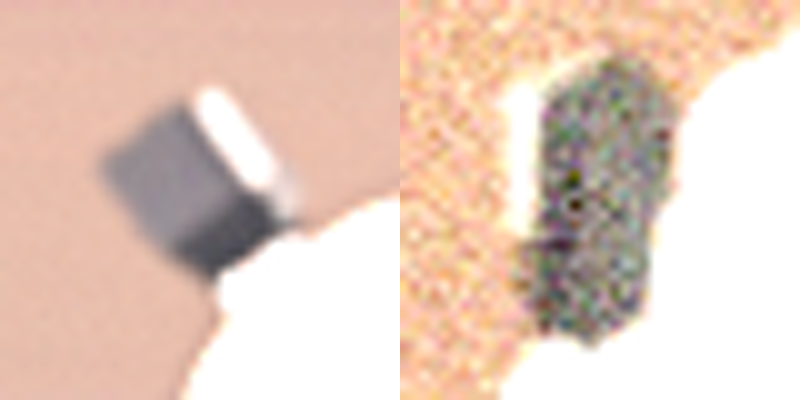

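Lamp yaw comes out at about -0.93, the mast at about (492,140), and the shade at about (579,-142). I'll grasp the shade with the jaws along the lamp's x axis, then take it above the bulb and look.

```bash
python3 - <<'E'
from h import *
T=dict(np.load("pics/top0.npz"))
C=onz(T,(157.3,236.8),210)[0,:2];v=C-[492.3,139.5];yaw=np.arctan2(-v[0],v[1]);print("handle",C,np.hypot(*v),yaw)
yaw=-0.93;q=quat(yaw)
for p in((579,-142,124),(492,140,324),(492,140,239),(542,177,243),(542,177,363)): print(robot.solve_ik(p,q))
robot.move_ptp((579,-142,200),q)
print(robot.servo_line((579,-142,124),velocity=80,force_limit=15))
command_gripper(40)
print("w",robot.get_width(),robot.get_ft_force())
robot.servo_line((579,-142,324),velocity=150)
print("w",robot.get_width(),robot.get_ft_force(),robot.get_tcp_pos())
robot.move_ptp((492.3,140,324),q)
o=[]
for n in("side","top"):
    f=optics.grab_frame(n);np.savez(f"pics/{n}1.npz",**f)
    u,w=proj(f,(500,150,210))[0].astype(int);g=f["pixels"][w-65:w+85,u-65:u+65];o.append(cv2.resize(g,None,fx=3,fy=3,interpolation=cv2.INTER_CUBIC));print(n,u-65,w-65)
cv2.imwrite("pics/look1.png",np.hstack(o)[:,:,::-1])
print(robot.get_clock(),robot.get_tcp_pos())
E
```

```text
handle [542.51648745 176.15872961] 62.173612309821266 -0.940209556928439
[ 0.69968888  0.42869193 -0.61076246  1.76409597  0.28060044  1.03688534
 -0.94291452]
[ 0.66384602  0.08477376 -1.03146129  1.73088141  0.07424672  1.3676433
 -1.31103495]
[ 0.87165061  0.33018116 -1.37176737  1.84334666  0.34163065  1.24888045
 -1.5311016 ]
[ 0.64658837  0.48250434 -1.2754899   1.70360405  0.47643415  1.31692798
 -1.65231658]
[ 0.41115675  0.22098283 -0.89866595  1.53840802  0.173331    1.46579144
 -1.42383187]
False
w 47.373062617358116 [-0.34285365  0.6142566   3.69128401]
w 47.137237501539154 [-0.11791971 -0.15983256  0.01082472] [ 578.55588218 -141.98474495  322.8650512 ]
side 246 166
top 105 195
6.725 [493.24248281 137.9701709  323.83948886]
```

View pics/look1.png

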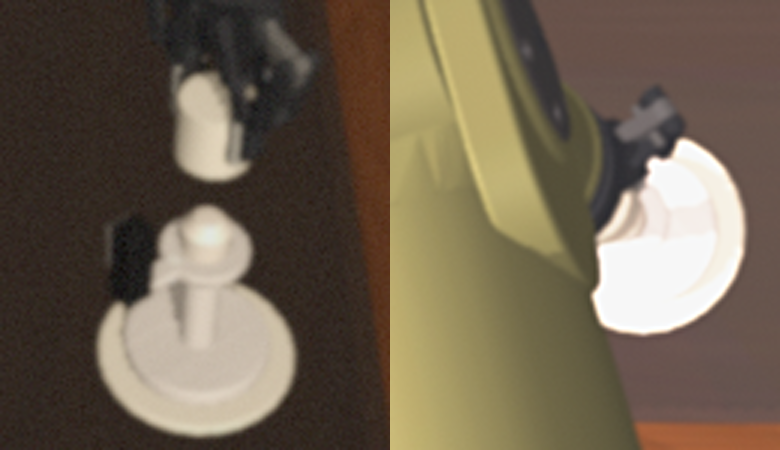

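Look 1: the shade is held upright, its rim centre near side (316.5,217.5), above the bulb at (315,243.7). I'll check the offsets from this frame, then settle.

```bash
python3 - <<'E'
from h import *
S=dict(np.load("pics/side1.npz"))
p0=robot.get_tcp_pos();robot.dwell(0.3);p=robot.get_tcp_pos();print(p0,p,robot.get_ee_rot(),quat(-.93))
rim=onz(S,(316.6,217.6),p[2]-84)[0];b=onz(S,(315,243.7),169)[0];print("rim",rim,"bulb",b)
# edges of shade and bulb by rows
g=S["pixels"].min(2)
for r in list(range(206,226,3))+list(range(236,248,2)):
    c=np.where(g[r,300:335]>110)[0]+300;print(r,c.min() if len(c) else 0,c.max() if len(c) else 0,len(c))
col=g[195:232,308:318];print([ (195+np.where(col[:,i]>110)[0].max()) if (col[:,i]>110).any() else 0 for i in range(10)])
E
```

```text
[493.24248281 137.9701709  323.83948886] [492.5272525  139.56783504 323.93324131] [-1.33085100e-04  9.49240270e-01  3.14551888e-01 -4.12590088e-05] [0.         0.94911009 0.31494449 0.        ]
rim [492.96814713 141.8098312  239.93324131] bulb [491.52378968 141.46062393 169.        ]
206 307 322 16
209 306 325 20
212 306 325 20
215 306 325 20
218 306 325 20
221 307 327 21
224 311 324 14
236 311 319 9
238 309 321 13
240 304 323 20
242 301 326 26
244 300 327 28
246 300 328 29
[np.int64(222), np.int64(223), np.int64(223), np.int64(224), np.int64(224), np.int64(224), np.int64(225), np.int64(225), np.int64(225), np.int64(225)]
```

```bash
python3 - <<'E'
from h import *
x,y=491.8,139.8
robot.servo_line((x,y,280),velocity=100);robot.dwell(.2)
f0=robot.get_ft_force()
hit=robot.servo_line((x,y,233),velocity=25,force_limit=8)
p=robot.get_tcp_pos();print(hit,p,robot.get_ft_force()-f0,robot.get_width(),robot.get_clock())
o=[]
f=optics.grab_frame("side");np.savez("pics/side2.npz",**f)
u,w=proj(f,(492,140,170))[0].astype(int);g=f["pixels"][w-50:w+50,u-60:u+60]
cv2.imwrite("pics/look2.png",cv2.resize(g,None,fx=5,fy=5,interpolation=cv2.INTER_CUBIC)[:,:,::-1]);print(u-60,w-50)
E
```

```text
True [491.85591739 139.79767791 239.72419111] [-0.84360522 -1.06240859  5.29603415] 46.99651009567282 9.2667
254 192
```

View pics/look2.png

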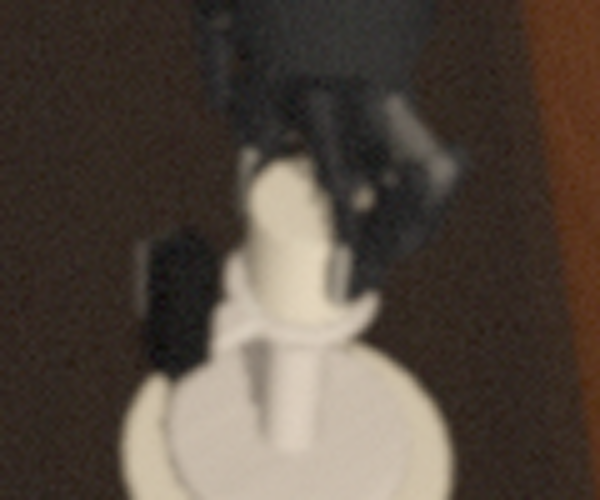

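Look 2: the rim rests on the plate at side about (314,259), and contact came at TCP z 239.7 (expected 239). So the shade is seated. Releasing and moving above the handle.

```bash
python3 - <<'E'
from h import *
command_gripper(85);p=robot.get_tcp_pos()
robot.servo_line((p[0],p[1],330),velocity=100)
yaw=-.935;q=quat(yaw);h=np.array([542.1,176.5])+.75*np.array([np.cos(yaw),np.sin(yaw)])
robot.move_ptp((*h,330),q)
hit=robot.servo_line((*h,243),velocity=60,force_limit=10);robot.dwell(.2)
print(hit,robot.get_tcp_pos(),robot.get_ft_force(),robot.get_width(),robot.get_clock())
f=optics.grab_frame("side");np.savez("pics/side3.npz",**f)
u,w=proj(f,(510,155,190))[0].astype(int);g=f["pixels"][w-50:w+50,u-60:u+60]
cv2.imwrite("pics/look3.png",cv2.resize(np.clip(g*1.5,0,255).astype(np.uint8),None,fx=6,fy=6,interpolation=cv2.INTER_CUBIC)[:,:,::-1]);print(u-60,w-50)
E
```

```text
False [542.64984311 175.92724284 243.24020415] [-0.46322476 -1.05205681  0.31510597] 85.12248871447656 13.0
246 190
```

View pics/look3.png

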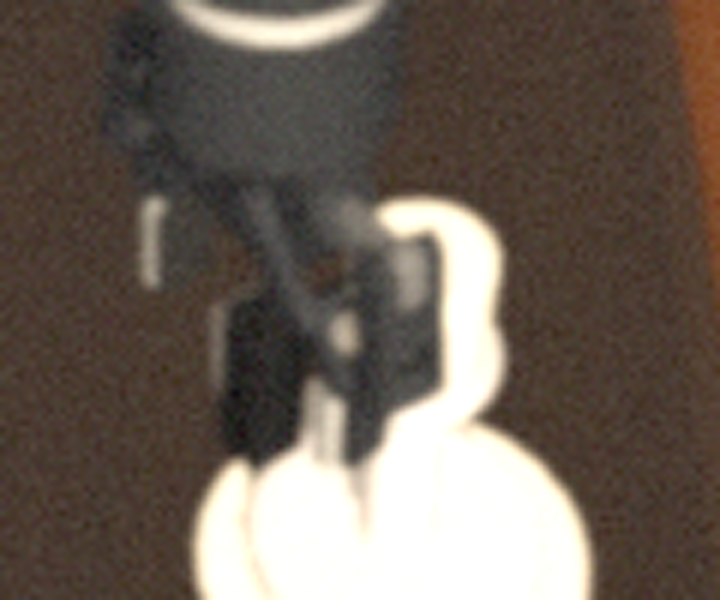

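Look 3: the handle (crop about (265,370)) stands between the open fingers, and the shade is seated to the right. Squeezing, then pulling up if the width shows the button fully in.

```bash
python3 - <<'E'
from h import *
command_gripper(12);robot.dwell(.3)
w=robot.get_width();p=robot.get_tcp_pos();f0=robot.get_ft_force();print(w,p,f0)
if 20<w<23:
    for dz,lim in((30,30),(58,30),(124,35)):
        hit=robot.servo_line((p[0],p[1],p[2]+dz),velocity=30,force_limit=lim)
        print(dz,hit,robot.get_tcp_pos()-p,robot.get_ft_force()-f0,robot.get_width())
        if hit: break
robot.dwell(.4)
print(robot.get_tcp_pos()-p,robot.get_ft_force()-f0,robot.get_width(),robot.get_clock())
o=[]
for n in("side","top"):
    f=optics.grab_frame(n);np.savez(f"pics/{n}4.npz",**f)
    u,v=proj(f,(510,155,250))[0].astype(int);u0=max(u-65,0);v0=max(v-65,0);o.append(cv2.resize(f["pixels"][v0:v0+150,u0:u0+130],None,fx=3,fy=3,interpolation=cv2.INTER_CUBIC));print(n,u0,v0)
cv2.imwrite("pics/look4.png",np.hstack(o)[:,:,::-1])
E
```

```text
20.39920268796591 [542.36423538 176.50143968 243.30629635] [-3.88497416  2.16797364  4.6989064 ]
30 False [-0.06903141 -0.1502064  29.94709509] [ 1.88293265  0.0992707  -7.50869748] 20.52980589905588
58 False [ 3.29403090e-02 -9.10838957e-02  5.80243304e+01] [ 1.46101486 -1.43332884 -7.45895304] 20.216320346423103
124 False [ -0.57186706  -0.61469647 121.07241956] [  3.08004804  -1.8174801  -31.54761959] 20.231558683802984
[ -0.55191364  -0.63024416 121.06806421] [  1.70415238  -1.92273315 -29.92345008] 20.4106999575728 18.9417
side 242 153
top 98 187
```

View pics/look4.png

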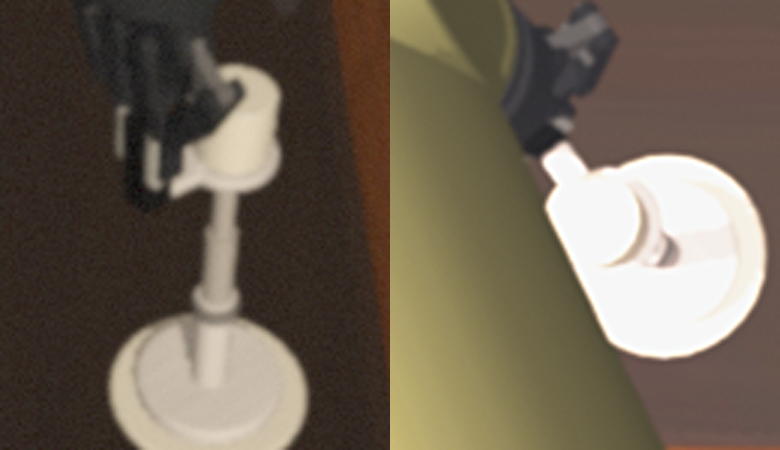

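```bash
python3 - <<'E'
from h import *
S=dict(np.load("pics/side4.npz"))
for z in(150,270,275): print(z,proj(S,(492,170,z)))
for d in(110,120): print("shade top ctr",d,proj(S,(492,140,200+d)))
p=robot.get_tcp_pos();robot.dwell(1);print(robot.get_tcp_pos()-p,robot.get_ft_force(),robot.get_width(),robot.get_clock())
job.sign_off()
E
```

```text
150 [[314.51180134 261.0976338 ]]
270 [[318.69901649 216.21920002]]
275 [[318.88937126 214.15526353]]
shade top ctr 110 [[319.6518816  188.06330924]]
shade top ctr 120 [[320.03798654 183.66953363]]
[ 0.01633908 -0.02626978  0.01321746] [ -1.72359495   0.27255142 -26.9981489 ] 20.10670146361318 20.0417
the job is handed in; nothing more can be done
```

The shade is seated on the lamp, the lamp is pulled up to its second stop, and I handed the job in at about 20 s. The gripper was still holding the handle with the button squeezed.

- **Shade:** I lowered it over the bulb until it made contact at TCP z 239.7 mm, where 239 was expected, and released it. The pictures after release and after the pull show it still sitting on the plate.
- **Button:** The grip closed to about 20.4 mm, slightly under the 21.5 mm expected with the button fully in. I put the difference down to pad give or a reading offset, because the shade also read about 1 mm small and the latch released.
- **Extension:** The tool rose 121 mm until it was pulling about 30 N against the firm second stop. In the side picture the plate's edge is at row 216, which matches a 120 mm rise. Over a final 1 s wait it held without drifting.
- **Other items:** I never went near the controller, the thumb grips or the display cube, but I did not compare their positions in a last picture.

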